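Shut the sprung flap on the bezel and set its catch

TASK

Two small bonding presses stand on the bench; one has a black front bezel lying in it, the other is empty. On the press with the bezel, push the spring-loaded steel flap all the way down and, while you hold it down, pull the black catch knob towards the flap's front end until the catch holds the flap shut, then let go. Do not touch the empty press.

Things in the scene. Friction and masses are not known exactly. Their poses are not given: they have to be found in the camera images.
- press: The loaded press: aluminium base 190 x 110 mm, top 12 mm above the bench; on it a black rectangular bezel, 150 x 96 x 12 mm, open in the middle. Origin: centre of the base's underside. Axes: x along the base from its front (robot) end to the hinge end, y across, along the hinge line, z up. The steel flap's hinge line is at x = +80, z = 31 mm; its free end points to -x. Stays fixed to the bench.
- push_spot (a point): Middle of the flap's solid part between hinge and window, on its top, 54 mm from the hinge line; moves with the flap. Flap up: at x = +34, z = 64 mm of the press; flap down: x = +26, y = 0, z = 34 mm. Shut fingers that close along the press's y can come straight down here, press the flap level, stay at that height and slide to -x into the knob. Pressing takes 3 to 9 N.
- press_flap (a joint): Steel flap of the loaded press, 64 x 135 x 6 mm, rad: 0 raised 35 degrees by the torsion spring in its hinge (start; free end 110 mm above the bench), 0.61 level, on its stop. It springs up unless held; held by the catch it reads about 0.56 to 0.58. Down, its window (18 mm wide, y -9 to 9) runs from x = +12 to -28 mm of the press, its top is at z = 34 mm, its free end at x = -55 mm.
- knob (a point): Centre of the top of the catch's upright black knob, 14 mm diameter, 64 mm above the bench; it stands on the base and passes through the flap's window. At x = 0, y = 0 of the press when open, x = -22 mm when fully set. A steel nose on its -x side then reaches over the flap's front strip.
- press_catch (a joint): Sliding catch of the loaded press, m: 0 open (start), grows as the knob goes to -x of the press (towards the flap's free end), 0.022 fully set, on its stop. Stays where left; takes 2 to 6 N. Its nose is over the flap from about 0.011 on. Set while the flap is up, it bars the flap's way down.
- spare_press: The empty press, same build and size, axes and origin likewise, but no bezel in it. A bystander: do not touch it.

How it is judged:
By the outcome, as a careful person would: the job done as asked, in the order asked, and still so for the second after the job is handed in, with the robot touching nothing.
It also fails if it takes over 32 s, if anything falls off the work surface, if the arm or the gripper's body presses on something with over 40 N, if the wrist force passes 120 N, or if a joint passes its speed limit or range.

ROBOT

A 6-joint arm with a two-finger parallel gripper is mounted at the origin on a cart in front of the work surface, level with it; the furniture and walls round the work are solid. World frame = base frame: x ahead of the robot, y to its left, z up, the work surface at z = 0. Lengths are in m, angles in rad, forces in N, time in s.
With the tool pointing down it reaches from about 0.35 to 0.85 m from the base axis. Payload 8.1 kg.
Tool frame: the origin (TCP) lies at the centre of the arm's flange, where the gripper is bolted on; the fingertips stand 186 mm ahead of it and the grasp point (between the pads) lies 167 mm ahead of it; z points along the fingers, y is the line along which they close (so a half turn about z gives the same grasp; the last joint's range is limited). The gripper opens to 93 mm and grips with 3 to 60 N. Pads are 15 mm wide; open, the fingers measure 128 mm over their backs; the gripper's body (75 mm by 188 mm) begins 65 mm behind the grasp point.
Start: joints at [1.162, 0.13, 1.488, -0, 1.523, -0.085], TCP at [0.191, 0.569, 0.405] pointing down, gripper open.
Joint ranges: [-2.96, 2.96], [-0.89, 2.26], [0.02, 2.5], [-1.34, 4.48], [0, 2.73], [-2.66, 2.66]. Speed limits (rad/s): [2.39, 2.39, 2.79, 3.14, 3.14, 3.14].

INTERFACE

Orientations are given as a rotation vector (axis times angle).
In Python, from plant import read_state, read_camera, camera_params, robot gives the robot as it stands.
- The arm moves only by the tool carry_out, never from a script. Its argument "targets" is a list of rows, each an object of numbers: "hand": the opening in per cent of the stroke, from 0 (shut) to 100 (fully open); "x", "y", "z": the shift along the tool's x, y, z in m; "ax", "ay", "az": the turn, a rotation vector about the tool's x, y, z in rad. In form: [{"hand": .., "x": .., "y": .., "z": .., "ax": .., "ay": .., "az": ..}, ...]. A call has 1 to 8 rows; each row is the pose to reach, as a shift and turn from the pose commanded when the call began, along the tool's axes at that moment; what a row does not reach only later rows make up. A row lasts 1/8 s, in which the tool goes at most 62.5 mm and 10.7 degrees, less where a joint would pass 70% of its speed; a pose out of reach is approached as far as the arm can. A call with a gripper value outside its range is refused whole. The fingers move at their own pace and stop on an object; "newtons" is the grip in N (left out, the last holds). Time passes only in rows, so rows that repeat a pose let the fingers close. It gives the time, the measured TCP pose, the force, the opening and the grip force at its end, in the units of the state.
- read_state(): the state, without advancing time (a new reading comes with each control period).
- read_camera(name): name is "side" or "top"; returns (picture, depth): 384x512x3 uint8, blue, green, red; 384x512 float32, m along the optical axis (not along the pixel's ray), 0 where there is no reading.
- camera_params(name): a dict with "fx", "fy", "cx", "cy" (pixels), "position" and "rotation" of the camera in the world. Camera axes: x right, y up, looking along -z (the intrinsics and any distortion apply to the point x, -y, -z); pixel columns grow to the right and rows downward; lengths in m; the calibration is good to about 2 mm. A picture is of the moment at which its call begins. camera_params takes no time and is no camera call.
- robot.close_job(): hands the job in; it is judged then, once.
The state is a dict: "t": time; "q": joint angles; "dq": joint speeds; "joint_torque": joint torques, N m; "tool_pos": TCP position; "orientation": TCP orientation; "force": force on the tool from outside, world axes, zero at the start; "wrist_torque": the same for the moment, N m; "opening": finger opening in m; "gripper_force": force on a finger pad.
Only numpy, scipy, OpenCV 4.12 (cv2) and the standard library are available. Lean on these libraries where they do the work, as an engineer would, in place of code of your own. Each camera call takes 0.05 s, during which the arm holds its last target. There are 200 camera calls.

## Working session

There is one attempt and no reset: what is moved stays moved. The work goes in short steps, Python scripts to look and compute and a tool call to move; the robot and the scene stay as the last step left them, time stands still between calls to the robot, and variables do not carry over. Pictures are saved under pics/ and viewed, at most 10 in all, crops included, and the job is handed in when it is done.

Besides the shell and the picture viewer there is one more tool, called after "Request:" in YAML: its name, and indented under it one key for each argument. carry_out: Moves the arm, as the interface text tells. Its arguments: {"type":"object","properties":{"targets":{"type":"array","items":{"type":"object","properties":{"hand":{"type":"number"},"x":{"type":"number"},"y":{"type":"number"},"z":{"type":"number"},"ax":{"type":"number"},"ay":{"type":"number"},"az":{"type":"number"}}}},"newtons":{"type":"number"}},"required":["targets"]}

```bash
mkdir -p pics; cat > h.py <<'E'
import numpy as np, cv2
from plant import read_state, read_camera, camera_params, robot
def cloud(name):
    im,d=read_camera(name); p=camera_params(name)
    v,u=np.mgrid[0:384,0:512]
    c=np.stack([(u-p['cx'])/p['fx']*d,-(v-p['cy'])/p['fy']*d,-d],-1)
    R=np.array(p['rotation']).reshape(3,3) if np.size(p['rotation'])==9 else cv2.Rodrigues(np.array(p['rotation']))[0]
    w=c@R.T+np.array(p['position']); w[d==0]=np.nan
    return im,d,w
E
python3 - <<'E'
from h import *
for n in('top','side'):
    im,d,w=cloud(n); cv2.imwrite(f'pics/{n}0.png',im); np.savez(f'{n}0.npz',im=im,d=d,w=w); print(camera_params(n))
s=read_state(); print({k:np.round(s[k],3) for k in s})
E
```

```text
{'fx': 432.9974984387194, 'fy': 432.9974984387194, 'cx': 259.882970078039, 'cy': 187.29424965515747, 'position': array([ 0.36141684, -0.04905305,  1.13323692]), 'rotation': array([ 0.1739153 , -0.15417453, -1.51009182])}
{'fx': 394.3933581275729, 'fy': 394.3933581275729, 'cx': 262.88617092877246, 'cy': 197.89573990372287, 'position': array([ 0.4989268 , -0.78469365,  0.48727257]), 'rotation': array([ 1.08002526, -0.06666121, -0.10182357])}
{'t': np.float64(0.1), 'q': array([ 1.162,  0.131,  1.489, -0.   ,  1.523, -0.085]), 'dq': array([ 0.   , -0.001, -0.001,  0.   ,  0.002, -0.001]), 'joint_torque': array([ 1.0000e-03, -5.6135e+01, -4.9309e+01,  7.7000e-02,  2.9000e-02,
       -0.0000e+00]), 'tool_pos': array([0.191, 0.569, 0.404]), 'orientation': array([-5.06e-01, -3.10e+00,  2.00e-03]), 'force': array([-0.189,  0.263,  1.092]), 'wrist_torque': array([ 0.038, -0.027, -0.008]), 'gripper_force': np.float64(0.0), 'opening': np.float64(0.093)}
```

View pics/top0.png

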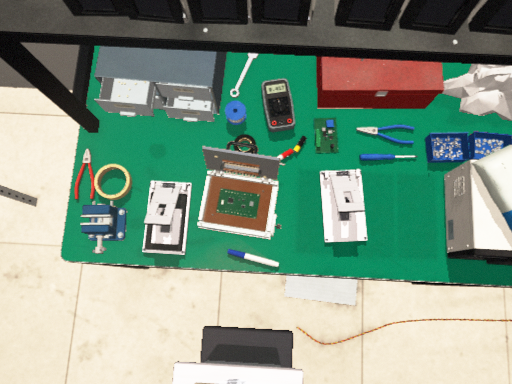

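View pics/side0.png

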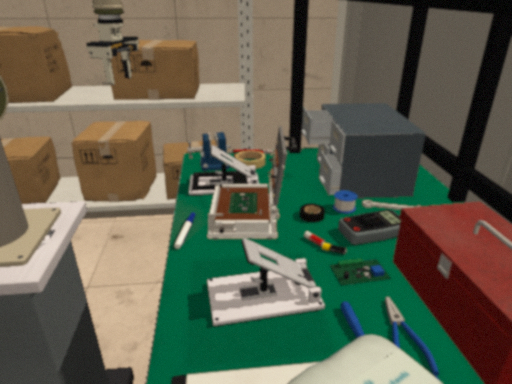

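The top view shows the loaded press at about (168,217), with black bezel edges showing, and the empty press at (344,205). A box with a raised lid sits next to the loaded press, at about (205-280, 150-235).

```bash
python3 - <<'E'
from h import *
f=np.load('top0.npz'); im,w=f['im'],f['w']
c=im[140:270,130:300]; cv2.imwrite('pics/crop0.png',cv2.resize(c,None,fx=4.6,fy=4.6,interpolation=cv2.INTER_CUBIC))
# non-green pixels around loaded press
hsv=cv2.cvtColor(im,cv2.COLOR_BGR2HSV)
m=((hsv[...,1]<110)|(hsv[...,2]<60)).astype(np.uint8)
m[:, :138]=0; m[:,197:]=0; m[:170]=0; m[262:]=0
n,l,st,ce=cv2.connectedComponentsWithStats(m); i=1+st[1:,4].argmax(); k=l==i; print(st[i])
P=w[k]; P=P[np.isfinite(P[:,0])]
low=P[(P[:,2]<0.03)&(P[:,2]>0.005)]
r=cv2.minAreaRect((low[:,:2]*1000).astype(np.float32)); print('base rect',r, cv2.boxPoints(r), np.histogram(P[:,2],12))
hi=P[(P[:,2]>0.04)]
r=cv2.minAreaRect((hi[:,:2]*1000).astype(np.float32)); print('flap',r,hi.min(0),hi.max(0))
for r0 in range(145,262,8): print(r0,[int(1000*z) if np.isfinite(z) else -1 for z in w[r0,140:290:6,2]])
print(w[190,200],w[150,204],w[160,206],w[180,204])
E
```

```text
[ 142  180   50   75 3146]
base rect ((509.0331115722656, 211.69288635253906), (110.87942504882812, 189.96218872070312), 89.53993225097656) [[413.60992 157.01762]
 [603.56604 155.4923 ]
 [604.4563  266.36816]
 [414.50018 267.8935 ]] (array([  96, 1119,  681,  185,  198,  124,  135,  133,   94,  102,  164,
        106]), array([-0.00572749,  0.00435769,  0.01444286,  0.02452804,  0.03461321,
        0.04469839,  0.05478356,  0.06486874,  0.07495391,  0.08503909,
        0.09512426,  0.10520944,  0.11529461]))
flap ((533.4741821289062, 213.0389862060547), (86.75953674316406, 115.74092864990234), 87.54075622558594) [0.47556412 0.16731673 0.04014232] [0.59315276 0.25389567 0.11529461]
145 [-1, 0, -2, 3, 0, -2, 1, -3, 0, 0, 1, -2, -1, -3, 1, 190, 190, 194, 194, 194, 0, -2, -3, -2, 1]
153 [-1, 0, -3, -3, 0, 0, 0, 0, 0, -4, 0, 178, 186, 191, 195, 200, 202, 199, 199, 194, 0, -3, -5, -2, 14]
161 [-5, -4, 0, -4, -1, -3, 0, -1, -1, 0, 0, 130, 137, 143, 159, 159, 161, 166, 170, 178, 182, 187, 193, 196, -2]
169 [-3, -2, 0, 0, -4, 2, 0, -1, -3, -2, 5, -3, 89, 90, 110, 107, 114, 116, 112, 109, 134,
[... 561 characters left out ...]
 -2, 0, 45, 49, 42, 43, 45, 43, 44, 39, 42, 42, 40, 44, 51, 0, 0]
225 [-4, 11, 13, 101, 105, 15, 9, 19, 0, -4, 50, 46, 45, 45, 39, 45, 42, 47, 44, 40, 48, 20, 50, 38, -1]
233 [1, 22, 13, 11, 12, 11, 13, 21, 0, 0, -3, -3, -4, 1, -1, -2, 18, 32, 46, 47, 43, 43, 69, -2, 0]
241 [0, 26, 12, 14, 11, 12, 11, 14, -1, -1, -2, 2, 0, -2, -3, 1, -8, -1, -2, -3, -4, 2, -1, -5, 3]
249 [0, 11, 24, 20, 22, 23, 23, 10, 4, -5, 1, -1, -1, 2, -2, 7, 0, 3, 0, -3, -1, -1, 2, 2, -1]
257 [1, -2, 2, 0, -2, 0, 1, 0, 0, 0, -6, 0, 0, 2, -1, 1, 1, 12, 12, 12, 8, -1, 0, -1, -1]
[ 0.58782825  0.13234616 -0.0040666 ] [0.64079219 0.09938154 0.19471055] [0.63267013 0.10126931 0.13978039] [ 0.61537087  0.12353234 -0.00178545]
```

View pics/crop0.png

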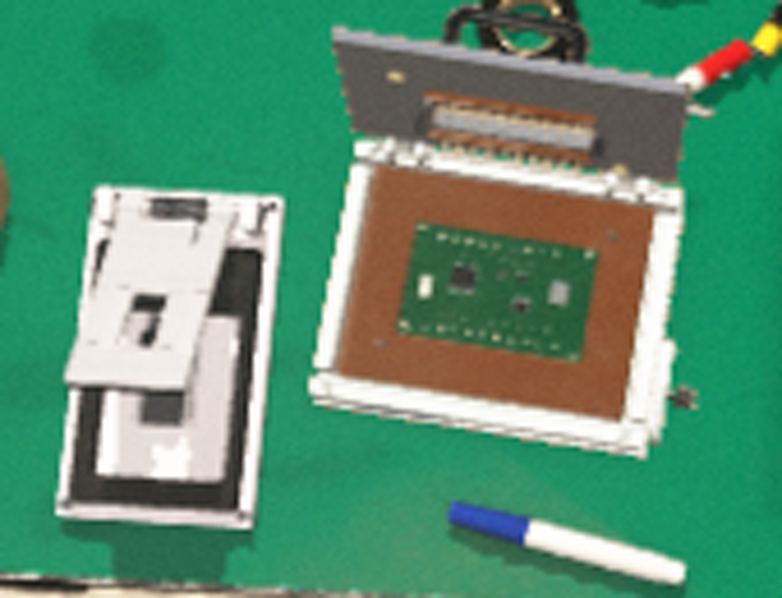

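The crop shows the loaded press with its flap raised. The catch knob is inside the window, at about (150,320) in the crop. The lidded box is clear of the gripper's path. Next I'll refine the yaw and centre, then move.

```bash
python3 - <<'E'
from h import *
f=np.load('top0.npz'); im,w=f['im'],f['w']
W=w.reshape(-1,3); W=W[np.isfinite(W[:,0])]
A=W[(W[:,0]>.39)&(W[:,0]<.63)&(W[:,1]>.14)&(W[:,1]<.285)]
b=A[(A[:,2]>.008)&(A[:,2]<.028)]
# right/left edges per x slice ; ends per y slice
for sgn in(1,-1):
    pts=[]
    for x in np.arange(.43,.595,.006):
        s=b[(abs(b[:,0]-x)<.003)]
        if len(s)>3: pts.append((x,sgn*np.max(sgn*s[:,1])))
    pts=np.array(pts); p=np.polyfit(*pts.T,1); r=pts[:,1]-np.polyval(p,pts[:,0]); k=abs(r)<.003; p=np.polyfit(*pts[k].T,1); print('long edge',sgn,np.degrees(np.arctan(p[0])),np.polyval(p,.509),k.sum())
fl=A[(A[:,2]>.045)]
for _ in range(4):
    c=fl.mean(0); n=np.linalg.svd(fl-c)[2][2]; n*=np.sign(n[2]); d=(fl-c)@n; fl=fl[abs(d)<.004]
print('flap n',n,'tilt',np.degrees(np.arccos(n[2])),'yaw',np.degrees(np.arctan2(-n[1],-n[0])),len(fl))
q=(fl[:,:2]*1000).astype(np.float32); print(cv2.minAreaRect(q))
print('bbox base',b[:,:2].min(0),b[:,:2].max(0))
f=np.load('side0.npz'); im2,w2=f['im'],f['w']
for nm,im,w in(('top',im,w),('side',im2,w2)):
    k=(im.max(-1)<60)&(w[...,2]>.045)&(w[...,2]<.08)&(abs(w[...,0]-.51)<.05)&(abs(w[...,1]-.212)<.04)
    print(nm,k.sum(),w[k].mean(0) if k.any() else '')
    k=(abs(w[...,0]-.51)<.11)&(abs(w[...,1]-.212)<.08)&(w[...,2]>.007)
    print(w[k].min(0),w[k].max(0))
E
```

```text
Traceback (most recent call last):
TypeError: expected non-empty vector for x
```

```bash
cat >> h.py <<'E'
def ray(name,u,v,z):
    p=camera_params(name); R=cv2.Rodrigues(np.array(p['rotation']))[0]; o=np.array(p['position'])
    d=np.stack([(u-p['cx'])/p['fx'],-(v-p['cy'])/p['fy'],-np.ones(np.shape(u))],-1)@R.T
    return o+d*((z-o[2])/d[...,2])[...,None]
E
python3 - <<'E'
from h import *
f=np.load('top0.npz'); im,w=f['im'],f['w']
g=im.astype(float); nong=(g[...,1]-g[...,2])  # green minus red: high on mat
def cross(line):  # subpixel crossing of the mat value
    t=35.; i=np.where((line[:-1]<t)&(line[1:]>=t))[0]
    return i[0]+(t-line[i[0]])/(line[i[0]+1]-line[i[0]]) if len(i) else np.nan
R=[(180+cross(nong[v,180:205]),v) for v in range(186,250)]
L=[(160-cross(nong[v,160:135:-1][:24]),v) for v in range(226,250)]
B=[(u,243+cross(nong[243:265,u])) for u in range(148,184)]
T=[(u,190-cross(nong[190:170:-1,u])) for u in range(156,188)]
for nm,pts,ax in(('R',R,0),('L',L,0),('B',B,1),('T',T,1)):
    q=np.array(pts); q=q[np.isfinite(q).all(1)]; P=ray('top',q[:,0],q[:,1],.012)
    x,y=(P[:,0],P[:,1]) if ax==0 else (P[:,1],P[:,0])
    ok=np.ones(len(x),bool)
    for _ in range(4):
        p=np.polyfit(x[ok],y[ok],1); r=abs(y-np.polyval(p,x)); ok=r<max(.0015,1.5*np.median(r))
    print(nm,ok.sum(),'angle',np.degrees(np.arctan(p[0]))*(1 if ax==0 else -1),'at centre',np.polyval(p,.509 if ax==0 else .212))
W=w.reshape(-1,3); W=W[np.isfinite(W[:,0])]
fl=W[(abs(W[:,0]-.51)<.11)&(abs(W[:,1]-.212)<.07)&(W[:,2]>.045)]
for t in(.02,.01,.006,.005):
    c=fl.mean(0); n=np.linalg.svd(fl-c)[2][2]; n*=np.sign(n[2]); fl=fl[abs((fl-c)@n)<t]
print('flap tilt',np.degrees(np.arccos(n[2])),'yaw',np.degrees(np.arctan2(-n[1],-n[0])),c,len(fl),cv2.minAreaRect((fl[:,:2]*1000).astype(np.float32)))
E
```

```text
R 64 angle -0.24193463503259235 at centre 0.15435743714463201
L 24 angle -0.5178773700555459 at centre 0.26542647075342984
B 36 angle -0.3627166196452237 at centre 0.41370974186180126
T 32 angle -0.3561785790167085 at centre 0.6041181223025097
flap tilt 34.515743613276555 yaw 179.67207909777318 [0.52348689 0.21082417 0.07955369] 820 ((526.1163330078125, 210.86737060546875), (64.8589859008789, 100.84424591064453), 88.79405212402344)
```

```bash
cat >> h.py <<'E'
C=np.array([.509,.210]); YAW=np.radians(-.35)
def P(x,y,z): c,s=np.cos(YAW),np.sin(YAW); return np.array([C[0]+c*x-s*y,C[1]+s*x+c*y,z])
def goto(x,y,ztip):
    s=read_state(); R=cv2.Rodrigues(s['orientation'])[0]
    c,sn=np.cos(YAW),np.sin(YAW); Rt=np.array([[-c,-sn,0],[-sn,c,0],[0,0,-1]]).T
    Rt=np.column_stack([[-c,-sn,0],[-sn,c,0],[0,0,-1]])
    print('t',s['t'],'tip',s['tool_pos']+R[:,2]*.186,'shift',np.round(R.T@(P(x,y,ztip+.186)-s['tool_pos']),4),'turn',np.round(cv2.Rodrigues(R.T@Rt)[0].ravel(),4))
E
python3 -c "
from h import *
goto(.027,0,.15)"
```

```text
t 0.1 tip [0.19066771 0.56837425 0.21783351] shift [-0.4414 -0.2302  0.0681] turn [-0.0016 -0.0004 -0.3177]
```

Request:
carry_out:
  targets:
    - {"hand": 0, "x": -0.055, "y": -0.029, "z": 0.0, "az": -0.04}
    - {"hand": 0, "x": -0.11, "y": -0.058, "z": 0.0, "az": -0.08}
    - {"hand": 0, "x": -0.165, "y": -0.086, "z": 0.0, "az": -0.12}
    - {"hand": 0, "x": -0.22, "y": -0.115, "z": 0.0, "az": -0.16}
    - {"hand": 0, "x": -0.275, "y": -0.143, "z": 0.01, "az": -0.2}
    - {"hand": 0, "x": -0.33, "y": -0.172, "z": 0.02, "az": -0.24}
    - {"hand": 0, "x": -0.385, "y": -0.2, "z": 0.04, "az": -0.28}
    - {"hand": 0, "x": -0.4414, "y": -0.2302, "z": 0.068, "ax": -0.0016, "az": -0.3177}
  newtons: 20

```text
schema error: expected keys hand, x, y, z, ax, ay, az
```

```bash
python3 -c "
from h import *
goto(.027,0,.08)
im,d,w=cloud('top'); cv2.imwrite('pics/t1.png',cv2.resize(im[120:290,110:310],None,fx=3,fy=3))
im,d,w=cloud('side'); cv2.imwrite('pics/s1.png',cv2.resize(im[90:290,140:340],None,fx=3,fy=3))
print(read_state()['opening'],read_state()['q'])"
```

```text
t 0.1 tip [0.19066771 0.56837425 0.21783351] shift [-0.4414 -0.2301  0.1381] turn [-0.0016 -0.0004 -0.3177]
0.09281865012264917 [ 1.16159929e+00  1.30881906e-01  1.48886861e+00 -1.63762742e-05
  1.52298321e+00 -8.53735809e-02]
```

Request:
carry_out:
  targets:
    - {"hand": 0, "x": -0.055, "y": -0.029, "z": 0.0, "ax": 0, "ay": 0, "az": -0.04}
    - {"hand": 0, "x": -0.11, "y": -0.058, "z": 0.0, "ax": 0, "ay": 0, "az": -0.08}
    - {"hand": 0, "x": -0.165, "y": -0.086, "z": 0.0, "ax": 0, "ay": 0, "az": -0.12}
    - {"hand": 0, "x": -0.22, "y": -0.115, "z": 0.0, "ax": 0, "ay": 0, "az": -0.16}
    - {"hand": 0, "x": -0.275, "y": -0.143, "z": 0.01, "ax": 0, "ay": 0, "az": -0.2}
    - {"hand": 0, "x": -0.33, "y": -0.172, "z": 0.02, "ax": 0, "ay": 0, "az": -0.24}
    - {"hand": 0, "x": -0.385, "y": -0.2, "z": 0.04, "ax": 0, "ay": 0, "az": -0.28}
    - {"hand": 0, "x": -0.4414, "y": -0.2302, "z": 0.068, "ax": -0.0016, "ay": 0, "az": -0.3177}
  newtons: 20

```text
t: 1.2
tool_pos: [0.5311, 0.2153, 0.3409]
orientation: [0.008, 3.14, 0.004]
force: [0.6, 0.6, 0.1]
opening: 0.0176
gripper_force: 0.0
```

```bash
python3 -c "
from h import *
im,d,w=cloud('side'); cv2.imwrite('pics/s1.png',cv2.resize(im[90:290,140:340],None,fx=3,fy=3))
goto(.027,0,.08)
print(read_state()['opening'],read_state()['q'],read_state()['force'])"
```

```text
t 1.25 tip [0.53326996 0.2096741  0.15040228] shift [-0.0026 -0.0001  0.0704] turn [-0.0024 -0.001  -0.0003]
0.013538855892612939 [ 0.28649781  0.10133739  1.64546587 -0.00207598  1.39642625 -1.27754625] [-1.56751311 -5.2966868  -2.45548354]
```

Request:
carry_out:
  targets:
    - {"hand": 0, "x": 0, "y": 0, "z": 0.02, "ax": 0, "ay": 0, "az": 0}
    - {"hand": 0, "x": 0, "y": 0, "z": 0.04, "ax": 0, "ay": 0, "az": 0}
    - {"hand": 0, "x": 0, "y": 0, "z": 0.06, "ax": 0, "ay": 0, "az": 0}
    - {"hand": 0, "x": 0, "y": 0, "z": 0.07, "ax": 0, "ay": 0, "az": 0}
    - {"hand": 0, "x": 0, "y": 0, "z": 0.07, "ax": 0, "ay": 0, "az": 0}
    - {"hand": 0, "x": 0, "y": 0, "z": 0.07, "ax": 0, "ay": 0, "az": 0}

```text
t: 2.0
tool_pos: [0.5299, 0.2174, 0.2716]
orientation: [0.009, 3.14, 0.003]
force: [0.6, -0.9, -0.1]
opening: 0.0003
gripper_force: 0.0
```

```bash
python3 -c "
from h import *
goto(.027,0,.034)
im,d,w=cloud('side'); cv2.imwrite('pics/s2.png',cv2.resize(im[100:230,150:310],None,fx=4.5,fy=4.5,interpolation=cv2.INTER_CUBIC))
print(read_state()['opening'],read_state()['force'])"
```

```text
t 2.0 tip [0.53014118 0.21776155 0.08558369] shift [-0.0061 -0.0076  0.0516] turn [0.0019 0.0013 0.0005]
0.0005062654380053712 [-0.95575175 -0.24981534 -0.14964815]
```

View pics/s2.png

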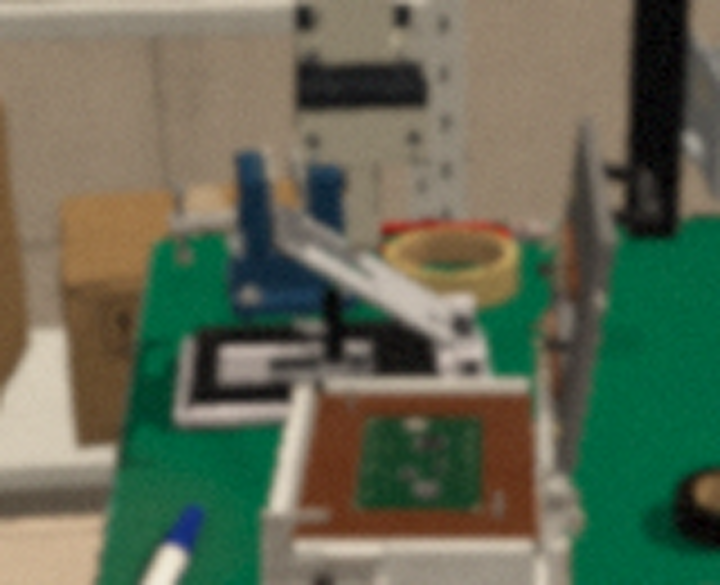

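```bash
python3 -c "
from h import *
p=camera_params('side');R=cv2.Rodrigues(p['rotation'])[0]
s=read_state();T=cv2.Rodrigues(s['orientation'])[0]
for q in (s['tool_pos']+T[:,2]*.186,s['tool_pos']+T[:,2]*.1,s['tool_pos'],P(0,0,.064),P(.034,0,.064)):
    c=R.T@(q-p['position']); u,v=p['cx']+p['fx']*c[0]/-c[2],p['cy']-p['fy']*c[1]/-c[2]; print(q,u,v,'crop',(u-150)*4.5,(v-100)*4.5, -c[2])
im,d,w=cloud('side'); cv2.imwrite('pics/s3.png',cv2.resize(im[0:230,120:320],None,fx=2.6,fy=2.6,interpolation=cv2.INTER_CUBIC))
goto(.027,0,.034); goto(.027,0,.034)
"
```

```text
[0.53027273 0.21767523 0.08571926] 231.0323540560689 155.3387733501365 crop 364.64559325231005 249.0244800756143 1.0705835994446764
[0.53013647 0.21751042 0.17171899] 229.88148065205345 124.62830460299658 crop 359.46666293424056 110.82737071348461 1.0300085438231026
[0.52997804 0.21731879 0.27171868] 228.42376754414087 85.72997513717499 crop 352.90695394863394 -64.21511188271255 0.9828282465887146
[0.509 0.21  0.064] 223.58523272035364 164.15681049960713 crop 331.1335472415914 288.7056472482321 1.0718492901673944
[0.54299937 0.20979231 0.064     ] 236.10431395060718 163.66996344738084 crop 387.4694127777323 286.51483551321377 1.0752056483717545
t 2.1 tip [0.53028829 0.21758864 0.08570742] shift [-0.006  -0.0075  0.0517] turn [0.0019 0.0016 0.0001]
t 2.1 tip [0.53028829 0.21758864 0.08570742] shift [-0.006  -0.0075  0.0517] turn [0.0019 0.0016 0.0001]
```

View pics/s3.png

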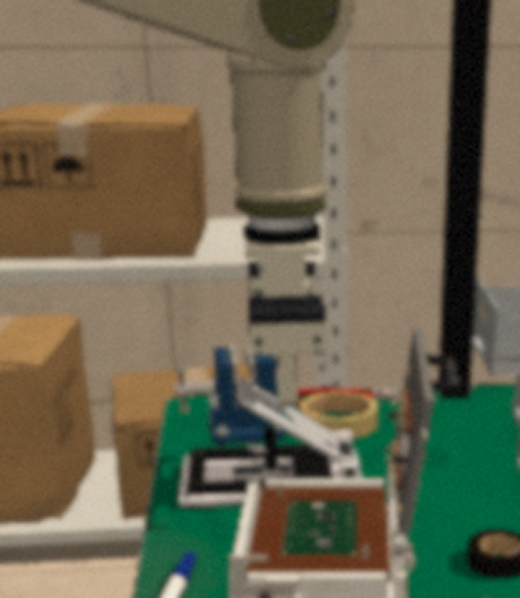

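The gripper fingers hang above the flap at about (288,375), and the knob is where predicted. Now I'll correct the lateral offset and start down.

Request:
carry_out:
  targets:
    - {"hand": 0, "x": -0.006, "y": -0.0075, "z": 0.0, "ax": 0.002, "ay": 0.001, "az": 0}
    - {"hand": 0, "x": -0.006, "y": -0.0075, "z": 0.01, "ax": 0.002, "ay": 0.001, "az": 0}
    - {"hand": 0, "x": -0.006, "y": -0.0075, "z": 0.02, "ax": 0.002, "ay": 0.001, "az": 0}
    - {"hand": 0, "x": -0.006, "y": -0.0075, "z": 0.03, "ax": 0.002, "ay": 0.001, "az": 0}
    - {"hand": 0, "x": -0.006, "y": -0.0075, "z": 0.04, "ax": 0.002, "ay": 0.001, "az": 0}
    - {"hand": 0, "x": -0.006, "y": -0.0075, "z": 0.045, "ax": 0.002, "ay": 0.001, "az": 0}
    - {"hand": 0, "x": -0.006, "y": -0.0075, "z": 0.045, "ax": 0.002, "ay": 0.001, "az": 0}
    - {"hand": 0, "x": -0.006, "y": -0.0075, "z": 0.045, "ax": 0.002, "ay": 0.001, "az": 0}

```text
t: 3.1
tool_pos: [0.5352, 0.2096, 0.2253]
orientation: [-0.01, -3.139, 0.001]
force: [-4.4, -0.5, 5.8]
opening: 0.0002
gripper_force: 2.9
```

```bash
python3 -c "
from h import *
goto(.027,0,.034); s=read_state(); print(s['force'],s['opening'])
im,d,w=cloud('side'); cv2.imwrite('pics/s4.png',cv2.resize(im[120:220,170:290],None,fx=5,fy=5,interpolation=cv2.INTER_CUBIC))
"
```

```text
t 3.1 tip [0.53467603 0.20947259 0.03927626] shift [-0.0009  0.0002  0.0053] turn [-0.0007 -0.0026  0.    ]
[-4.43839263 -0.54009287  5.75106938] 0.00022104217491499033
```

View pics/s4.png

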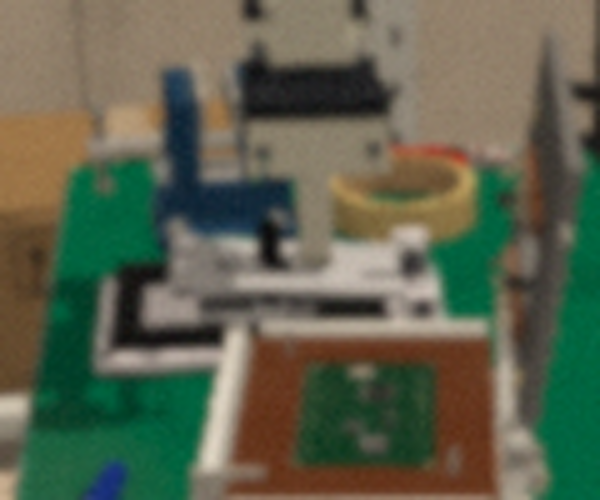

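The flap is nearly level. The knob at (270,240) stands through the window, and the fingers at (318,225) are behind it. I'll press on down to the stop.

Request:
carry_out:
  targets:
    - {"hand": 0, "x": 0, "y": 0, "z": 0.003, "ax": 0, "ay": 0, "az": 0}
    - {"hand": 0, "x": 0, "y": 0, "z": 0.005, "ax": 0, "ay": 0, "az": 0}
    - {"hand": 0, "x": 0, "y": 0, "z": 0.006, "ax": 0, "ay": 0, "az": 0}
    - {"hand": 0, "x": 0, "y": 0, "z": 0.006, "ax": 0, "ay": 0, "az": 0}
    - {"hand": 0, "x": 0, "y": 0, "z": 0.006, "ax": 0, "ay": 0, "az": 0}

```text
t: 3.78
tool_pos: [0.5352, 0.2097, 0.2202]
orientation: [-0.009, -3.139, 0.001]
force: [-7.2, -2.0, 13.5]
opening: 0.0004
gripper_force: 6.6
```

Request:
carry_out:
  targets:
    - {"hand": 0, "x": 0, "y": 0, "z": 0.001, "ax": 0, "ay": 0, "az": 0}
    - {"hand": 0, "x": 0.005, "y": 0, "z": 0.001, "ax": 0, "ay": 0, "az": 0}
    - {"hand": 0, "x": 0.01, "y": 0, "z": 0.001, "ax": 0, "ay": 0, "az": 0}
    - {"hand": 0, "x": 0.014, "y": 0, "z": 0.001, "ax": 0, "ay": 0, "az": 0}
    - {"hand": 0, "x": 0.018, "y": 0, "z": 0.001, "ax": 0, "ay": 0, "az": 0}
    - {"hand": 0, "x": 0.022, "y": 0, "z": 0.001, "ax": 0, "ay": 0, "az": 0}
    - {"hand": 0, "x": 0.026, "y": 0, "z": 0.001, "ax": 0, "ay": 0, "az": 0}
    - {"hand": 0, "x": 0.026, "y": 0, "z": 0.001, "ax": 0, "ay": 0, "az": 0}

```text
t: 4.78
tool_pos: [0.5102, 0.2099, 0.2192]
orientation: [0.01, 3.14, 0.0]
force: [3.8, 1.6, 4.0]
opening: 0.0006
gripper_force: 2.1
```

```bash
python3 -c "
from h import *
goto(-.008,0,.034); s=read_state(); print(s['force'],s['opening'])
"
```

```text
t 4.775 tip [0.51038862 0.20997899 0.03324715] shift [ 0.0092  0.0001 -0.0008] turn [ 0.0003  0.0013 -0.    ]
[3.78352938 1.64043983 3.98931456] 0.0005787761020473971
```

Request:
carry_out:
  targets:
    - {"hand": 0, "x": 0.0, "y": 0, "z": 0.001, "ax": 0, "ay": 0, "az": 0}
    - {"hand": 0, "x": 0.003, "y": 0, "z": 0.001, "ax": 0, "ay": 0, "az": 0}
    - {"hand": 0, "x": 0.006, "y": 0, "z": 0.001, "ax": 0, "ay": 0, "az": 0}
    - {"hand": 0, "x": 0.008, "y": 0, "z": 0.001, "ax": 0, "ay": 0, "az": 0}
    - {"hand": 0, "x": 0.0095, "y": 0, "z": 0.001, "ax": 0, "ay": 0, "az": 0}
    - {"hand": 0, "x": 0.0095, "y": 0, "z": 0.001, "ax": 0, "ay": 0, "az": 0}

```text
t: 5.52
tool_pos: [0.5019, 0.2101, 0.2186]
orientation: [0.01, 3.136, 0.002]
force: [12.6, 2.9, -3.0]
opening: 0.0004
gripper_force: 7.9
```

```bash
python3 -c "
from h import *
goto(-.008,0,.034); s=read_state(); print(s['force'],s['opening'])
im,d,w=cloud('side'); cv2.imwrite('pics/s5.png',cv2.resize(im[120:220,170:290],None,fx=5,fy=5,interpolation=cv2.INTER_CUBIC))
"
```

```text
t 5.525 tip [0.50280594 0.21029707 0.03255469] shift [ 0.0008 -0.0001 -0.0015] turn [ 0.001   0.0051 -0.0001]
[12.64102051  2.8676104  -3.04119073] 0.000367512565313783
```

View pics/s5.png

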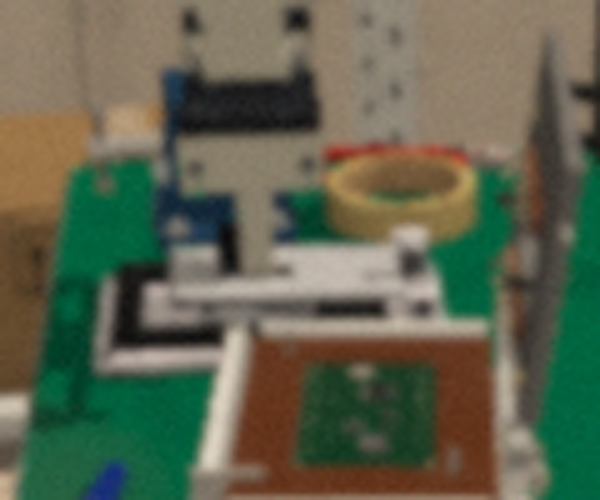

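The knob has moved from crop x=270 to about 228, roughly 22 mm, and the side force has risen to 12.6 N, so the catch is on its stop. I'll back off the knob slightly and lift.

Request:
carry_out:
  targets:
    - {"hand": 0, "x": -0.003, "y": 0, "z": 0.0, "ax": 0, "ay": 0, "az": 0}
    - {"hand": 0, "x": -0.005, "y": 0, "z": -0.003, "ax": 0, "ay": 0, "az": 0}
    - {"hand": 0, "x": -0.006, "y": 0, "z": -0.008, "ax": 0, "ay": 0, "az": 0}
    - {"hand": 0, "x": -0.006, "y": 0, "z": -0.02, "ax": 0, "ay": 0, "az": 0}
    - {"hand": 0, "x": -0.006, "y": 0, "z": -0.05, "ax": 0, "ay": 0, "az": 0}
    - {"hand": 0, "x": -0.006, "y": 0, "z": -0.1, "ax": 0, "ay": 0, "az": 0}
    - {"hand": 0, "x": -0.006, "y": 0, "z": -0.13, "ax": 0, "ay": 0, "az": 0}
    - {"hand": 0, "x": -0.006, "y": 0, "z": -0.13, "ax": 0, "ay": 0, "az": 0}

```text
t: 6.58
tool_pos: [0.5072, 0.21, 0.3518]
orientation: [0.01, 3.136, 0.002]
force: [0.1, -0.3, -0.5]
opening: 0.0004
gripper_force: 0.0
```

```bash
python3 -c "
from h import *
s=read_state(); print(s['t'],s['force'])
im,d,w=cloud('side'); cv2.imwrite('pics/s6.png',cv2.resize(im[100:220,170:290],None,fx=5,fy=5,interpolation=cv2.INTER_CUBIC))
"
```

```text
6.575 [ 0.13806421 -0.34722511 -0.47659097]
```

View pics/s6.png

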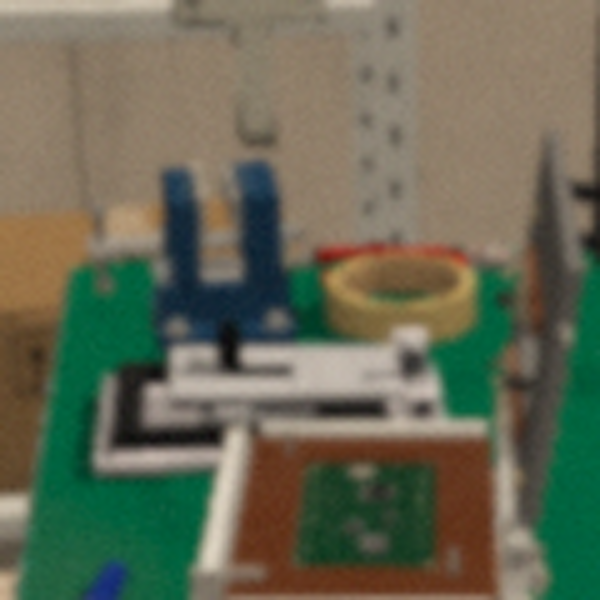

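The flap stays level with the arm clear. The knob, at (228,345), is at the front of the window with its nose over the flap's front strip.

```bash
python3 -c "
from plant import robot
print(robot.close_job())"
```

```text
the job is handed in; nothing more can be done
None
```

The loaded press's flap is down and held shut by the catch; the last camera view, with the arm clear, showed it level. I never went near the empty press, and the job was handed in after about 6.6 s of robot time.

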